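# Nest the three shake measures in the home gym

## Task

Tidy the three steel measuring cups with the long straight handles by nesting them, largest first: with the large one left standing where it is, set the medium one upright inside it, right down on its floor, let go of it, and only then set the small one upright inside the medium one in the same way. Let go of everything and leave all three standing upright, one within the other.

Things in the scene. Friction and masses are not known exactly. Their poses are not given: they have to be found in the camera images.
- large: Large round steel measuring cup, open top, loose, 0.3 kg; stays put. Outer diameter 120 mm at rim, 108 at foot; 60 mm high, walls 3, floor 4 mm thick. Origin: centre of underside, z up, x along its handle: a level bar 12 mm wide and high, centre 66 mm above the underside, ending 119 mm from the axis. It starts pointing to the robot's left (yaw 90 +-23 deg).
- medium: Medium steel cup, 0.11 kg, outer diameter 80 mm at rim, 72 at foot; 52 mm high, walls 3, floor 4 mm. Origin: centre of underside, z up, x along handle: level bar 12 mm wide and high, centre 75 mm above the underside, rim to 99 mm from axis; pinch from above at 77 mm. Starts pointing to the robot (yaw 180 +-23 deg); nested unturned it passes over the large rim, clear of other handles.
- small: Small steel cup, 0.06 kg, outer diameter 46 mm at rim, 40 at foot; 42 mm high, walls 3, floor 4 mm. Origin: centre of underside, z up, x along handle: level bar 12 mm wide and high, centre 75 mm above the underside, rim to 90 mm from axis; pinch from above at 71 mm. Starts pointing away from the robot (yaw 0 +-23 deg); nested unturned it passes over both rims, clear of other handles.
There are look-alikes about, which are no part of the job. What is shaped like the medium but blue is not meant. What is shaped like the small but blue is not meant.

How it is judged:
By the outcome, as a careful person would: the job done as asked, in the order asked, and still so for the second after the job is handed in, with the robot touching nothing.
It also fails if it takes over 58 s, if anything falls off the work surface, if the arm or the gripper's body presses on something with over 40 N, if the wrist force passes 120 N, or if a joint passes its speed limit or range.

## Robot

A 7-joint arm with a two-finger parallel gripper is mounted at the origin on the work surface. World frame = base frame: x ahead of the robot, y to its left, z up, the work surface at z = 0. Lengths are in m, angles in rad, forces in N, time in s.
With the tool pointing down it reaches from about 0.4 to 0.85 m from the base axis. Payload 4.5 kg.
Tool frame: the origin (TCP) lies between the finger pads; the fingertips stand 11 mm ahead of it and the grasp point (between the pads) lies 8 mm behind it (r.nose_length is the distance from the TCP to the fingertips, in m); z points along the fingers, y is the line along which they close (so a half turn about z gives the same grasp; the last joint's range is limited). The gripper opens to 88 mm and grips with 3 to 60 N. Pads are 18 mm wide; open, the fingers measure 123 mm over their backs; the gripper's body (75 mm by 187 mm) begins 45 mm behind the grasp point.
Start: joints at [1.232, 0.689, -0.195, 1.565, 0.157, 0.902, -0.215], TCP at [0.228, -0.582, 0.25] pointing down, gripper open.
Joint ranges: [-3.01, 3.01], [-0.46, 2.08], [-1.47, 1.51], [0.13, 2.56], [-1, 4.14], [0.04, 2.09], [-2.66, 2.66]. Speed limits (rad/s): [2.57, 2.57, 3.14, 3.14, 3.14, 3.14, 3.14].

## Interface

Orientations are given as a unit quaternion [x, y, z, w].
In Python, from plant import get_state, snapshot, camera_model, r gives the robot as it stands.
- The arm moves only by the shell command python3 -m inch 'ROWS' [FORCE]. ROWS is text: rows parted by semicolons, each of 7 numbers parted by spaces: the opening, from -1 (shut) to 1 (fully open), then the shift along the tool's x, y, z in m, then the turn, a rotation vector about the tool's x, y, z in rad. A call has 1 to 20 rows; each row shifts and turns the commanded pose from where the row before left it, along the tool's axes as they then stand; what a row does not reach is not made up. A row lasts 1/12 s, in which the tool goes at most 41.7 mm and 7.16 degrees, less where a joint would pass 70% of its speed; a pose out of reach is approached as far as the arm can. A call is refused whole if a number of a shift passes 0.0417 or a number of a turn 0.125, either way. A call with a gripper value outside its range is refused whole. The fingers move at their own pace and stop on an object; FORCE is the grip in N (left out, the last holds). Time passes only in rows, so rows that do not move let the fingers close. It gives the time, the measured TCP pose, the force, the opening and the grip force at its end, in the units of the state.
- get_state(): the state, without advancing time (a new reading comes with each control period).
- snapshot(name): name is "side" or "top"; returns (picture, depth): 400x640x3 uint8, red, green, blue; 400x640 float32, m along the optical axis (not along the pixel's ray), 0 where there is no reading.
- camera_model(name): a dict with "intrinsics" (3x3 intrinsics, pixels), "dist" ([k1, k2, p1, p2, k3] as OpenCV has them; the pictures are not rectified), "view" (4x4, takes a point from world to camera coordinates). Camera axes: x right, y down, z forward; pixel columns grow to the right and rows downward; lengths in m; the calibration is good to about 2 mm. A picture is of the moment at which its call begins. camera_model takes no time and is no camera call.
- r.finish_job(): hands the job in; it is judged then, once.
The state is a dict: "clock": time; "q": joint angles; "qd": joint speeds; "joint_torque": joint torques, N m; "tool_pos": TCP position; "eef_rot": TCP orientation; "contact_force": force on the tool from outside, world axes, zero at the start; "moment": the same for the moment, N m; "opening": opening from 0.0 (shut) to 1.0 (fully open); "finger_force": force on a finger pad.
Only numpy, scipy, OpenCV 4.12 (cv2) and the standard library are available. Lean on these libraries where they do the work, as an engineer would, in place of code of your own. Each camera call takes 0.05 s, during which the arm holds its last target. There are 200 camera calls.

## Working session

There is one attempt and no reset: what is moved stays moved. The work goes in short steps, Python scripts to look and compute and a shell command to move; the robot and the scene stay as the last step left them, time stands still between calls to the robot, and variables do not carry over. Pictures are saved under pics/ and viewed, at most 10 in all, crops included, and the job is handed in when it is done.

```bash
ls; mkdir -p pics; python3 - <<'E'
from plant import *
import cv2,numpy as np
for n in("side","top"):
    p,d=snapshot(n); cv2.imwrite(f"pics/{n}0.png",p[:,:,::-1]); np.savez(f"{n}0.npz",p=p,d=d)
    m=camera_model(n); print(n,m["intrinsics"],m["dist"],np.round(m["view"],3))
s=get_state(); print(s)
E
```

```text
pics
side [[424.77075417   0.         317.39872703]
 [  0.         424.77075417 199.61348982]
 [  0.           0.           1.        ]] [-0.00210176  0.          0.          0.          0.        ] [[-0.971 -0.237 -0.017  0.444]
 [-0.173  0.755 -0.633  0.072]
 [ 0.163 -0.612 -0.774  1.009]
 [ 0.     0.     0.     1.   ]]
top [[438.02463369   0.         315.61866292]
 [  0.         438.02463369 201.78976042]
 [  0.           0.           1.        ]] [-0.09347341  0.          0.          0.          0.        ] [[ 0.026 -1.     0.011  0.032]
 [-0.989 -0.027 -0.148  0.43 ]
 [ 0.149 -0.007 -0.989  1.171]
 [ 0.     0.     0.     1.   ]]
{'clock': 0.1, 'q': array([ 1.23181432,  0.68989584, -0.19451859,  1.56618622,  0.15730965,
        0.90250507, -0.21510543]), 'qd': array([ 0.00206614, -0.00298993,  0.00129166, -0.00206127, -0.0008049 ,
       -0.00048711, -0.00144507]), 'joint_torque': array([-3.24499269e-03, -5.28503180e+01, -1.27177835e+00, -1.53837723e+01,
       -5.26391412e-02,  2.00456925e-03,  4.72947147e-05]), 'tool_pos': array([ 0.22739758, -0.58160187,  0.24900719]), 'eef_rot': array([ 9.82672711e-01,  1.85347512e-01, -2.09249160e-04, -7.73774137e-04]), 'contact_force': array([-0.49172595,  0.048998  , -0.12854077]), 'moment': array([ 0.03951885, -0.00587531,  0.01963172]), 'finger_force': 0.0, 'opening': 1.001220406989607}
```

View pics/top0.png

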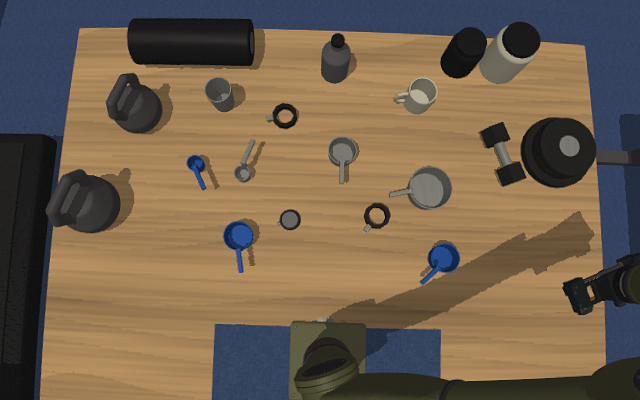

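View pics/side0.png

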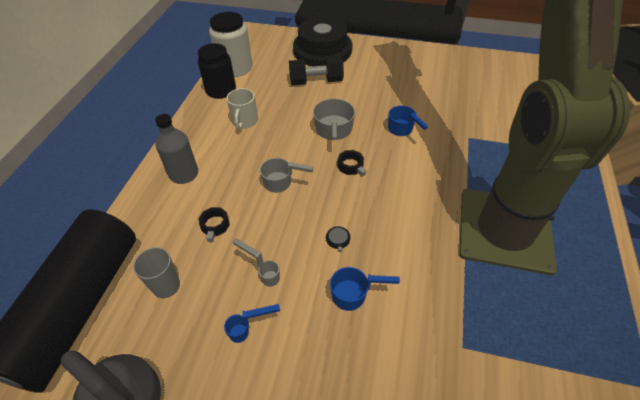

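Top view: the large is at (429,188) with its handle to the left. The medium candidates are steel (342,151), blue (239,236) and blue (443,257), so the steel one is meant. The small candidates are steel (243,173) and blue (196,162), so again the steel one. The side view agrees: large (334,118), medium (277,175), small (268,272). I'll check with one enlarged crop and measure.

```bash
cat > h.py <<'E'
from plant import *
import cv2,numpy as np
def ray(n,uv):
    m=camera_model(n);V=np.array(m["view"]);R,t=V[:3,:3],V[:3,3]
    x=cv2.undistortPoints(np.float64(uv).reshape(-1,1,2),np.array(m["intrinsics"]),np.array(m["dist"]))[:,0]
    return -R.T@t, np.c_[x,np.ones(len(x))]@R      # origin, dirs (unit depth)
def plane(n,uv,z):
    o,d=ray(n,uv); return o+d*((z-o[2])/d[:,2])[:,None]
def cloud(n,p,d,box):      # box u0,v0,u1,v1 -> points, saturation
    u0,v0,u1,v1=box; v,u=np.mgrid[v0:v1,u0:u1]; v=v.ravel();u=u.ravel()
    o,D=ray(n,np.c_[u,v]); z=d[v,u]; s=cv2.cvtColor(p,cv2.COLOR_RGB2HSV)[v,u,1]
    k=z>0; return (o+D*z[:,None])[k],s[k]
def circ(P):
    A=np.c_[2*P[:,:2],np.ones(len(P))];x=np.linalg.lstsq(A,(P[:,:2]**2).sum(1),rcond=None)[0]
    return x[:2],np.sqrt(x[2]+x[:2]@x[:2])
def measure(n,p,d,box,h,hz,tol=.006):
    P,s=cloud(n,p,d,box); 
    r_=P[abs(P[:,2]-h)<tol]; 
    hd=P[abs(P[:,2]-hz-.006)<.005]
    return P,r_,hd
E
python3 - <<'E'
from h import *
B={"large":(.06,.066,dict(top=(380,155,460,215),side=(305,95,360,150))),
"medium":(.052,.075,dict(top=(322,130,364,190),side=(255,150,316,195))),
"small":(.042,.075,dict(top=(228,135,262,186),side=(228,232,285,290)))}
for k,(h,hz,b) in B.items():
  for n in b:
    f=np.load(n+"0.npz");P,r_,hd=measure(n,f["p"],f["d"],b[n],h,hz)
    print(k,n,len(r_),len(hd),"zmax",np.percentile(P[:,2],[1,50,99]).round(3), np.histogram(P[:,2],np.arange(-.005,.1,.01))[0])
    if len(r_)>5: print("  rim",circ(r_))
    if len(hd)>5:
        c=hd[:,:2].mean(0);w=np.linalg.svd(hd[:,:2]-c)[2][0];q=(hd[:,:2]-c)@w;print("  handle",c,w,np.degrees(np.arctan2(w[1],w[0])),"ends",c+w*q.min(),c+w*q.max())
p=np.load("top0.npz")["p"]
cv2.imwrite("pics/crop.png",cv2.resize(p[125:225,180:460],None,fx=2.8,fy=2.8,interpolation=2)[:,:,::-1])
E
```

```text
large top 184 107 zmax [-0.006  0.001  0.072] [3545  443  110  125   92  102  176  104    7    0]
  rim (array([ 0.47241352, -0.26405722]), np.float64(0.05890172241361927))
  handle [ 0.45487843 -0.18244118] [ 0.2225019  -0.97493226] -77.14397602767515 ends [ 0.4479174  -0.15194019] [ 0.4619805  -0.21356018]
large side 228 87 zmax [-0.002  0.003  0.073] [1715  245  182  187  195  200  200   91    1    0]
  rim (array([ 0.4722656 , -0.26111033]), np.float64(0.06024396772245895))
  handle [ 0.45430201 -0.18127668] [-0.21510954  0.97658993] 102.42195366397499 ends [ 0.46185173 -0.21555214] [ 0.44760757 -0.15088412]
medium top 117 106 zmax [-0.005  0.001  0.082] [1921  180   45   53   48  118    6    5  103    3]
  rim (array([ 0.5734567 , -0.02511065]), np.float64(0.03808870648066725))
  handle [ 0.50577542 -0.02270485] [-0.99911467  0.04206992] 177.58885934628697 ends [ 0.53729398 -0.02403201] [ 0.47589322 -0.02144659]
medium side 180 119 zmax [-0.003  0.002  0.083] [1770  179  141  140  148  185   12   32  127    3]
  rim (array([ 0.57192696, -0.02444972]), np.float64(0.03817908533409754))
  handle [ 0.50533018 -0.02123425] [-0.99953458  0.03050607] 178.2518599681236 ends [ 0.53637073 -0.02218162] [ 0.47439249 -0.02029002]
small top 71 114 zmax [-0.005  0.001  0.084] [1347   80   28   30   67    9    5    9  116    4]
  rim (array([0.50452331, 0.25068155]), np.float64(0.02124707935429189))
  handle [0.55290311 0.23180656] [-0.93038484  0.36658429] 158.49488468299103 ends [0.5864434  0.21859123] [0.52267122 0.24371834]
small side 141 186 zmax [-0.002  0.001  0.083] [2607  104   83   89  144   22   17   35  191    0]
  rim (array([0.50274618, 0.25070768]), np.float64(0.021176202552122173))
  handle [0.55219396 0.23239903] [-0.9362808   0.35125241] 159.4360625549205 ends [0.58694825 0.21936071] [0.52101072 0.24409765]
```

View pics/crop.png

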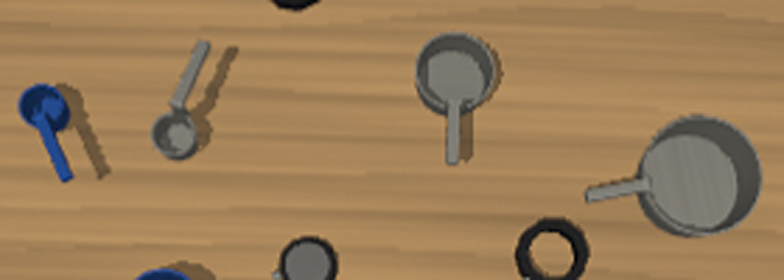

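The crop confirms plain steel for all three. The rim radii (59, 38 and 21 mm) and handle heights match the description. Poses:
- **Large:** (.472,-.2625), yaw 102
- **Medium:** (.5727,-.0248), yaw 178
- **Small:** (.5035,.2507), yaw -20.7

Next is a helper that works out the remaining move.

```bash
cat > go.py <<'E'
# go.py x y z yawdeg : remaining move; turn about tool z and shift in the tool frame now / after turning; tilt fix
import sys; from plant import *; import numpy as np
from scipy.spatial.transform import Rotation as R
x,y,z,yaw=map(float,sys.argv[1:5]); s=get_state(); T=R.from_quat(s["eef_rot"])
G=R.from_euler("z",yaw,degrees=True)*R.from_quat([1,0,0,0])
e=min([(T.inv()*G*R.from_euler("z",k,degrees=True)).as_rotvec() for k in(0,180)],key=np.linalg.norm) if len(sys.argv)<6 else (T.inv()*G).as_rotvec()
d=np.array([x,y,z])-s["tool_pos"]; print("t",round(s["clock"],2),"pos",s["tool_pos"].round(4),"turn",e.round(3),"shift now",T.inv().apply(d).round(4),"after",(T*R.from_rotvec(e)).inv().apply(d).round(4),"q",s["q"].round(2),"F",s["contact_force"].round(1),"open",round(s["opening"],3),s["finger_force"])
E
python3 go.py .4957 -.0217 .25 178
```

```text
t 0.1 pos [ 0.2274 -0.5816  0.249 ] turn [-0.002  0.     0.408] shift now [ 4.538e-01 -4.237e-01 -4.000e-04] after [ 0.2486 -0.5689 -0.001 ] q [ 1.23  0.69 -0.19  1.57  0.16  0.9  -0.22] F [-0.5  0.  -0.1] open 1.001 0.0
```

```bash
python3 -m inch '1 0 0 0 0 0 0.102;1 0 0 0 0 0 0.102;1 0 0 0 0 0 0.102;1 0 0 0 0 0 0.102;1 0.015 -0.035 0 0 0 0;1 0.015 -0.035 0 0 0 0;1 0.015 -0.035 0 0 0 0;1 0.015 -0.035 0 0 0 0;1 0.015 -0.035 0 0 0 0;1 0.015 -0.035 0 0 0 0;1 0.015 -0.035 0 0 0 0;1 0.015 -0.035 0 0 0 0;1 0.015 -0.035 0 0 0 0;1 0.015 -0.035 0 0 0 0;1 0.015 -0.035 0 0 0 0;1 0.015 -0.035 0 0 0 0;1 0.015 -0.035 0 0 0 0;1 0.015 -0.035 0 0 0 0;1 0 0 0 0 0 0;1 0 0 0 0 0 0'; python3 go.py .4957 -.0217 .15 178
```

```text
clock: 1.77
tool_pos: [0.4556, -0.0972, 0.2495]
eef_rot: [1.0, -0.015, -0.0, -0.0]
contact_force: [-0.2, -1.2, -1.0]
opening: 0.995
finger_force: 0.0
t 1.77 pos [ 0.4556 -0.0972  0.2495] turn [-0.001  0.     0.006] shift now [ 0.0379 -0.0765  0.0995] after [ 0.0375 -0.0768  0.0995] q [ 0.12  0.49 -0.02  2.03  0.01  0.62 -1.5 ] F [-0.2 -1.2 -1. ] open 0.995 0.0
```

```bash
python3 -m inch '0 0.0125 -0.0255 0.01 0 0 0.006;0 0.0125 -0.0255 0.02 0 0 0;0 0.0125 -0.0255 0.03 0 0 0;0 0 0 0.03 0 0 0;-0.3 0 0 0.02 0 0 0;-0.3 0 0 0.01 0 0 0;-0.3 0 0 0 0 0 0;-0.3 0 0 0 0 0 0;-0.3 0 0 0 0 0 0' 50; python3 go.py .4957 -.0217 .069 178; python3 - <<'E'
from h import *
p,d=snapshot("side");cv2.imwrite("pics/s1.png",cv2.resize(p[90:230,200:400],None,fx=3,fy=3)[:,:,::-1])
E
```

```text
clock: 2.52
tool_pos: [0.4958, -0.0259, 0.1308]
eef_rot: [1.0, -0.022, 0.001, 0.0]
contact_force: [0.2, 0.5, -0.3]
opening: 0.358
finger_force: 0.0
t 2.52 pos [ 0.4958 -0.0259  0.1308] turn [ 0.    -0.002 -0.008] shift now [-0.0004 -0.0042  0.0618] after [-0.0002 -0.0042  0.0618] q [-0.04  0.72 -0.    2.06  0.01  0.36 -1.66] F [ 0.2  0.5 -0.3] open 0.358 0.0
```

View pics/s1.png

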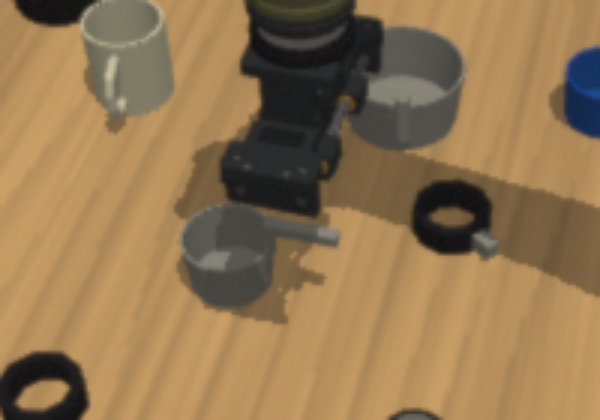

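The gripper hangs over the handle (crop ~(305,230)) and clear of it. Now I descend and grip.

```bash
python3 -m inch '-0.3 0 -0.004 0.01 0 0 -0.008;-0.3 0 0 0.015 0 0 0;-0.3 0 0 0.015 0 0 0;-0.3 0 0 0.012 0 0 0;-0.3 0 0 0.009 0 0 0;-0.3 0 0 0 0 0 0;-0.3 0 0 0 0 0 0;-1 0 0 0 0 0 0;-1 0 0 0 0 0 0;-1 0 0 0 0 0 0;-1 0 0 0 0 0 0;-1 0 0 0 0 0 0;-1 0 0 0 0 0 0' 50; python3 go.py .4957 -.0217 .069 178
```

```text
clock: 3.65
tool_pos: [0.4955, -0.0208, 0.0691]
eef_rot: [1.0, -0.017, 0.0, 0.0]
contact_force: [-1.3, -0.5, 2.9]
opening: 0.127
finger_force: 49.9
t 3.65 pos [ 0.4955 -0.0208  0.0691] turn [ 0.    -0.     0.002] shift now [0.0003 0.0009 0.0001] after [0.0003 0.0009 0.0001] q [-0.05  0.84 -0.    2.09  0.01  0.21 -1.67] F [-1.3 -0.5  2.9] open 0.127 49.93749126791954
```

```bash
python3 -m inch '-1 0 0 -0.012 0 0 0;-1 0 0 -0.02 0 0 0;-1 0 0 -0.025 0 0 0;-1 0 0 -0.025 0 0 0;-1 0 0 -0.02 0 0 0;-1 0 0 -0.01 0 0 0;-1 0 0 0 0 0 0;-1 0 0 0 0 0 0';  python3 go.py .395 -.2585 .18 178
```

```text
clock: 4.32
tool_pos: [0.4954, -0.0208, 0.1808]
eef_rot: [1.0, -0.017, 0.0, -0.0]
contact_force: [-0.2, 0.2, -1.3]
opening: 0.127
finger_force: 49.9
t 4.32 pos [ 0.4954 -0.0208  0.1808] turn [-0.    -0.001  0.002] shift now [-0.0924  0.2409  0.0007] after [-0.092   0.2411  0.0008] q [-0.05  0.63 -0.    2.03  0.    0.48 -1.66] F [-0.2  0.2 -1.3] open 0.127 49.93430770933628
```

```bash
python3 -m inch '-1 -0.005 0.014 0 0 0 0;-1 -0.0105 0.0275 0 0 0 0;-1 -0.0105 0.0275 0 0 0 0;-1 -0.0105 0.0275 0 0 0 0;-1 -0.0105 0.0275 0 0 0 0;-1 -0.0105 0.0275 0 0 0 0;-1 -0.0105 0.0275 0 0 0 0;-1 -0.0105 0.0275 0 0 0 0;-1 -0.0085 0.02 0 0 0 0;-1 -0.005 0.014 0 0 0 0;-1 0 0 0 0 0 0;-1 0 0 0 0 0 0;-1 0 0 0 0 0 0';  python3 go.py .395 -.2585 .18 178
python3 - <<'E'
from h import *
for n in("side","top"):
    p,d=snapshot(n);np.savez(n+"1.npz",p=p,d=d)
    u0,v0,u1,v1=(250,10,410,190) if n=="side" else (340,110,500,290)
    cv2.imwrite(f"pics/{n}1.png",cv2.resize(p[v0:v1,u0:u1],None,fx=3,fy=3)[:,:,::-1])
E
```

```text
clock: 5.4
tool_pos: [0.3957, -0.2567, 0.18]
eef_rot: [1.0, -0.016, -0.0, -0.001]
contact_force: [1.2, 0.5, 0.1]
opening: 0.128
finger_force: 49.9
t 5.4 pos [ 0.3957 -0.2567  0.18  ] turn [-0.002  0.001  0.003] shift now [-0.0006  0.0018 -0.    ] after [-0.0006  0.0018 -0.    ] q [ 0.53  0.61 -0.08  2.09  0.11  0.44 -1.24] F [1.2 0.5 0.1] open 0.128 49.93478000164032
```

View pics/side1.png

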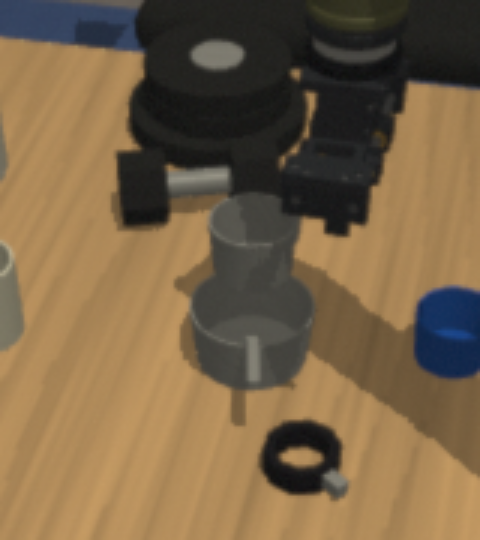

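View pics/top1.png

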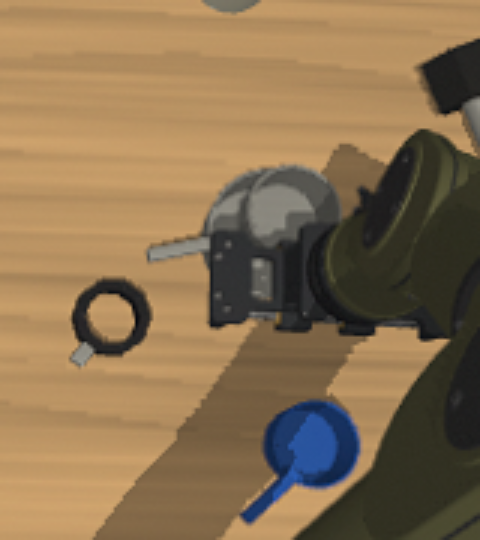

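The side crop shows the medium held level with its rim at (255,218), just above the large at (253,320). The top crop agrees, allowing for parallax. I'll check its centre and tilt numerically.

```bash
python3 - <<'E'
from h import *
f=np.load("side1.npz");P,s=cloud("side",f["p"],f["d"],(316,72,346,108))
k=(P[:,2]>.11)&(P[:,2]<.175);P=P[k];print(len(P))
r_=P[abs(P[:,2]-.163)<.006];print("rim",circ(r_),len(r_),r_[:,2].max())
A=np.c_[r_[:,:2],np.ones(len(r_))]
E
```

```text
763
rim (array([ 0.47277348, -0.25849434]), np.float64(0.03803199649356896)) 127 0.16402526990270727
```

The centre is (.4728,-.2585) against the large at (.4722,-.261), with the rim at the expected .164. I'll shift 2.5 mm and lower.

```bash
python3 -m inch '-1 0 0.0025 0.01 0 0 0;-1 0 0 0.02 0 0 0;-1 0 0 0.02 0 0 0;-1 0 0 0.02 0 0 0;-1 0 0 0.015 0 0 0;-1 0 0 0.01 0 0 0;-1 0 0 0.006 0 0 0;-1 0 0 0.003 0 0 0;-1 0 0 0 0 0 0;-1 0 0 0 0 0 0;-1 0 0 0 0 0 0';  python3 go.py .395 -.2592 .0735 178
```

```text
clock: 6.42
tool_pos: [0.3958, -0.2609, 0.0774]
eef_rot: [1.0, -0.017, 0.001, 0.0]
contact_force: [0.1, -0.8, -1.4]
opening: 0.125
finger_force: 49.9
t 6.42 pos [ 0.3958 -0.2609  0.0774] turn [ 0.001 -0.001  0.002] shift now [-0.0009 -0.0017  0.0039] after [-0.0009 -0.0016  0.0039] q [ 0.51  0.82 -0.03  2.15  0.14  0.18 -1.26] F [ 0.1 -0.8 -1.4] open 0.125 49.93420645594597
```

Still no contact, and about 4 mm to go.

```bash
python3 -m inch '-1 0 0 0.0015 0 0 0;-1 0 0 0.0015 0 0 0;-1 0 0 0.001 0 0 0;-1 0 0 0 0 0 0;-1 0 0 0 0 0 0;-1 0 0 0 0 0 0';  python3 go.py .395 -.2592 .0735 178
```

```text
clock: 6.92
tool_pos: [0.3951, -0.2607, 0.073]
eef_rot: [1.0, -0.017, -0.0, 0.0]
contact_force: [-2.5, -0.1, 4.6]
opening: 0.13
finger_force: 49.9
t 6.92 pos [ 0.3951 -0.2607  0.073 ] turn [0.    0.    0.001] shift now [-0.0001 -0.0015 -0.0005] after [-0.0001 -0.0015 -0.0005] q [ 0.5   0.83 -0.03  2.15  0.14  0.17 -1.26] F [-2.5 -0.1  4.6] open 0.13 49.93300527334213
```

Contact at the expected height. Release gently and rise.

```bash
python3 -m inch '-0.65 0 0 0 0 0 0;-0.5 0 0 0 0 0 0;-0.4 0 0 0 0 0 0;-0.4 0 0 0 0 0 0;-0.4 0 0 -0.01 0 0 0;-0.4 0 0 -0.02 0 0 0;-0.4 0 0 -0.03 0 0 0;-0.4 0 0 -0.035 0 0 0;-0.4 0 0 -0.035 0 0 0;-0.4 -0.015 -0.03 -0.02 0 0 0;-0.4 -0.015 -0.035 0 0 0 0;-0.4 0 -0.035 0 0 0 0;-0.4 0 -0.035 0 0 0 0;-0.4 0 -0.035 0 0 0 0;-0.4 0 0 0 0 0 0;-0.4 0 0 0 0 0 0';  python3 go.py .57 .2257 .2 -20.7
python3 - <<'E'
from h import *
for n,b in dict(side=(305,85,362,150),top=(385,150,460,225)).items():
    p,d=snapshot(n);np.savez(n+"2.npz",p=p,d=d)
    P,s=cloud(n,p,d,b)
    c0=np.array([.472,-.262]);R_=np.linalg.norm(P[:,:2]-c0,axis=1)
    a=P[(abs(P[:,2]-.056)<.006)&(R_<.05)];L=P[(abs(P[:,2]-.06)<.004)&(R_>.05)&(R_<.07)]
    H=P[(P[:,2]>.079)&(P[:,2]<.095)]
    print(n,"med rim",circ(a),len(a),"large",circ(L),"handle top z",np.median(H[:,2]),H[:,:2].mean(0))
u0,v0,u1,v1=340,110,500,250
p,_=snapshot("top");cv2.imwrite("pics/top2.png",cv2.resize(p[v0:v1,u0:u1],None,fx=3,fy=3)[:,:,::-1])
E
```

```text
clock: 8.25
tool_pos: [0.3713, -0.0878, 0.2233]
eef_rot: [1.0, -0.014, 0.0, -0.0]
contact_force: [0.2, 0.3, 0.6]
opening: 0.299
finger_force: 0.0
t 8.25 pos [ 0.3713 -0.0878  0.2233] turn [-0.    -0.001  0.334] shift now [ 0.19   -0.3188  0.0236] after [ 0.0751 -0.3635  0.0233] q [ 0.15  0.44 -0.06  2.29  0.06  0.41 -1.56] F [0.2 0.3 0.6] open 0.299 0.0
side med rim (array([ 0.47232478, -0.26160538]), np.float64(0.038639043747704334)) 131 large (array([ 0.47359398, -0.26654782]), np.float64(0.05784448334254636)) handle top z nan [nan nan]
top med rim (array([ 0.47514288, -0.27421666]), np.float64(0.02710126069824421)) 25 large (array([ 0.47413129, -0.27029866]), np.float64(0.055520639347622636)) handle top z nan [nan nan]
  return _methods._mean(a, axis=axis, dtype=dtype,
  ret = ret.dtype.type(ret / rcount)
<stdin>:8: RuntimeWarning: Mean of empty slice.
  ret = um.true_divide(
```

View pics/top2.png

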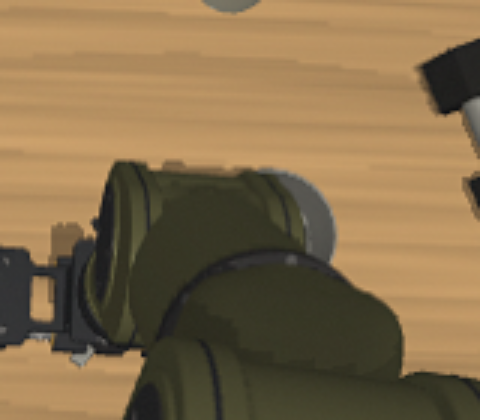

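The arm hides the view from the top. From the side, the medium's rim lies level at z≈.056, centred at (.472,-.262), so it is seated. On to the small.

```bash
python3 -m inch '-0.3 0 0 0 0 0 0.111;-0.3 0 0 0 0 0 0.111;-0.3 0 0 0 0 0 0.111;-0.3 0.003 -0.015 0 0 0 0;-0.3 0.006 -0.0285 0 0 0 0;-0.3 0.006 -0.0285 0 0 0 0;-0.3 0.006 -0.0285 0 0 0 0;-0.3 0.006 -0.0285 0 0 0 0;-0.3 0.006 -0.0285 0 0 0 0;-0.3 0.006 -0.0285 0 0 0 0;-0.3 0.006 -0.0285 0 0 0 0;-0.3 0.006 -0.0285 0 0 0 0;-0.3 0.006 -0.0285 0 0 0 0;-0.3 0.006 -0.0285 0 0 0 0;-0.3 0.006 -0.0285 0 0 0 0;-0.3 0.006 -0.0285 0 0 0 0;-0.3 0 0 0.02 0 0 0;-0.3 0 0 0 0 0 0;-0.3 0 0 0 0 0 0';  python3 go.py .5699 .2256 .069 -20.7
python3 - <<'E'
from h import *
n="top";p,d=snapshot(n);np.savez("top3.npz",p=p,d=d)
u0,v0,u1,v1=190,90,480,250
cv2.imwrite("pics/top3.png",cv2.resize(p[v0:v1,u0:u1],None,fx=2.7,fy=2.7)[:,:,::-1])
E
```

```text
clock: 9.98
tool_pos: [0.5685, 0.2139, 0.2017]
eef_rot: [0.983, -0.184, -0.001, 0.002]
contact_force: [-0.7, -0.7, 0.7]
opening: 0.348
finger_force: 0.0
t 9.98 pos [0.5685 0.2139 0.2017] turn [ 0.004  0.002 -0.008] shift now [-0.0026 -0.0119  0.1326] after [-0.0028 -0.0114  0.1327] q [-0.51  0.73  0.13  1.68 -0.12  0.75 -2.26] F [-0.7 -0.7  0.7] open 0.348 0.0
```

View pics/top3.png

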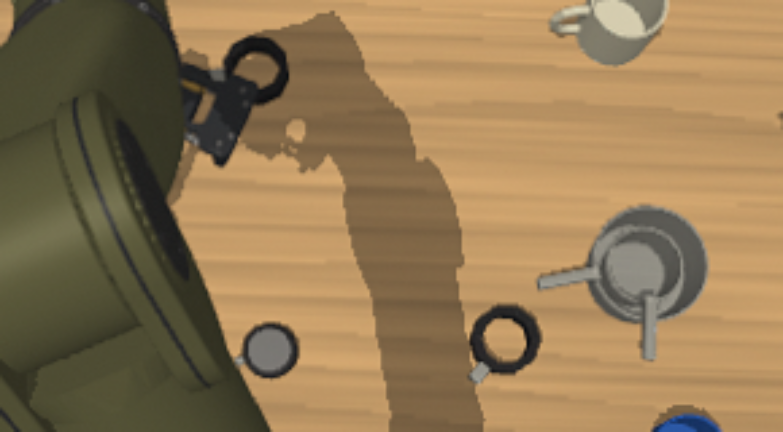

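The medium is nested in the large (crop (637,268) against (648,265)), a little off-centre. I'll measure both before gripping the small.

```bash
python3 - <<'E'
from h import *
f=np.load("top3.npz")
P,s=cloud("top",f["p"],f["d"],(385,155,462,228))
for c0,lo,hi,z in(((.472,-.262),.03,.046,.056),((.472,-.267),.05,.075,.06)):
    c=np.array(c0)
    for _ in range(6):
        R_=np.linalg.norm(P[:,:2]-c,axis=1);k=(abs(P[:,2]-z)<.004)&(R_>lo)&(R_<hi);c,ra=circ(P[k])
    print(c,ra,k.sum())
H=P[(P[:,2]>.079)&(P[:,2]<.092)];print(len(H),H.mean(0))
I=np.linalg.norm(P[:,:2]-[.472,-.262],axis=1)<.025;print("floor z",np.median(P[I,2]))
H=P[(P[:,2]>.067)&(P[:,2]<.077)];print("lh",H.mean(0))
E
```

```text
[ 0.4729876  -0.26317691] 0.03764109279946618 100
[ 0.47345903 -0.2677229 ] 0.05743023248753133 146
123 [ 0.40568259 -0.25884243  0.08448011]
floor z 0.008244923040268248
lh [ 0.45202613 -0.18711961  0.07188329]
```

```bash
python3 -m inch '-0.3 -0.0027 -0.0118 0.02 0.004 0.002 -0.008;-0.3 0 0 0.03 0 0 0;-0.3 0 0 0.03 0 0 0;-0.3 0 0 0.02 0 0 0;-0.3 0 0 0 0 0 0;-0.3 0 0 0 0 0 0;-0.3 0 0 0 0 0 0';  python3 go.py .5699 .2256 .069 -20.7
```

```text
clock: 10.62
tool_pos: [0.5722, 0.2282, 0.1046]
eef_rot: [0.984, -0.179, 0.003, -0.002]
contact_force: [0.5, 0.2, 0.3]
opening: 0.353
finger_force: 0.0
t 10.62 pos [0.5722 0.2282 0.1046] turn [-0.005 -0.004  0.001] shift now [-0.0014  0.0035  0.0356] after [-0.0013  0.0033  0.0356] q [-0.51  0.87  0.09  1.72 -0.14  0.55 -2.26] F [0.5 0.2 0.3] open 0.353 0.0
```

The medium's floor reads z=.008 and its handle top .0845, so it is down on the large's floor. Now gripping the small.

```bash
python3 -m inch '-0.3 -0.001 0.003 0.01 -0.005 -0.004 0;-0.3 0 0 0.014 0 0 0;-0.3 0 0 0.0115 0 0 0;-0.3 0 0 0 0 0 0;-0.3 0 0 0 0 0 0;-1 0 0 0 0 0 0;-1 0 0 0 0 0 0;-1 0 0 0 0 0 0;-1 0 0 0 0 0 0;-1 0 0 0 0 0 0;-1 0 0 0 0 0 0' 50;  python3 go.py .5699 .2256 .069 -20.7; python3 - <<'E'
from h import *
f=np.load("top3.npz");g=np.load("top0.npz")
for q in(g,f):
    P,s=cloud("top",q["p"],q["d"],(380,155,412,215));H=P[(P[:,2]>.067)&(P[:,2]<.077)];print(H[:,1].max(),H[:,1].min(),np.percentile(H[:,1],95),H[H[:,1]>-.165].mean(0))
E
```

```text
clock: 11.53
tool_pos: [0.5694, 0.2267, 0.0676]
eef_rot: [0.984, -0.178, -0.0, 0.0]
contact_force: [0.0, -0.8, 1.0]
opening: 0.129
finger_force: 50.0
t 11.53 pos [0.5694 0.2267 0.0676] turn [0.    0.001 0.003] shift now [ 0.0008  0.0008 -0.0014] after [ 0.0008  0.0008 -0.0014] q [-0.5   0.93  0.08  1.73 -0.14  0.49 -2.25] F [ 0.  -0.8  1. ] open 0.129 50.00031441450119
-0.15176269481393975 -0.21161019861684024 -0.15473621218066325 [ 0.44954067 -0.15808099  0.07145306]
-0.15168194956323877 -0.2117684241302817 -0.1545991254794468 [ 0.44925098 -0.15843453  0.07257557]
```

The large has not moved: its handle end is the same to 0.3 mm. The small is gripped, so lift and carry it.

```bash
python3 -m inch '-1 0 0 -0.012 0 0 0;-1 0 0 -0.025 0 0 0;-1 0 0 -0.03 0 0 0;-1 0 0 -0.03 0 0 0;-1 0 0 -0.02 0 0 0;-1 0 0 -0.01 0 0 0;-1 0 0 0 0 0 0;-1 0 0 0 0 0 0';  python3 go.py .538 -.2865 .19 -20.7
```

```text
clock: 12.2
tool_pos: [0.5687, 0.2265, 0.1941]
eef_rot: [0.984, -0.178, -0.001, 0.0]
contact_force: [0.1, -0.3, -1.3]
opening: 0.127
finger_force: 50.0
t 12.2 pos [0.5687 0.2265 0.1941] turn [0.001 0.002 0.003] shift now [0.151  0.4912 0.0043] after [0.1526 0.4908 0.0041] q [-0.52  0.74  0.12  1.67 -0.12  0.74 -2.27] F [ 0.1 -0.3 -1.3] open 0.127 49.999766796827316
```

```bash
python3 -m inch '-1 0.005 0.0155 0 0 0 0;-1 0.0085 0.028 0 0 0 0;-1 0.0085 0.028 0 0 0 0;-1 0.0085 0.028 0 0 0 0;-1 0.0085 0.028 0 0 0 0;-1 0.0085 0.028 0 0 0 0;-1 0.0085 0.028 0 0 0 0;-1 0.0085 0.028 0 0 0 0;-1 0.0085 0.028 0 0 0 0;-1 0.0085 0.028 0 0 0 0;-1 0.0085 0.028 0 0 0 0;-1 0.0085 0.028 0 0 0 0;-1 0.0085 0.028 0 0 0 0;-1 0.0085 0.028 0 0 0 0;-1 0.0085 0.028 0 0 0 0;-1 0.0085 0.028 0 0 0 0;-1 0.0085 0.028 0 0 0 0;-1 0.006 0.019 0 0 0 0;-1 0.003 0.008 0 0 0 0;-1 0 0 0 0 0 0'; python3 -m inch '-1 0 0 0 0 0 0;-1 0 0 0 0 0 0' >/dev/null;  python3 go.py .538 -.2865 .19 -20.7
python3 - <<'E'
from h import *
n="side";p,d=snapshot(n);np.savez("side4.npz",p=p,d=d)
u0,v0,u1,v1=240,20,420,170
cv2.imwrite("pics/side4.png",cv2.resize(p[v0:v1,u0:u1],None,fx=3.5,fy=3.5)[:,:,::-1])
P,s=cloud(n,p,d,(290,50,370,150));k=(P[:,2]>.11)&(P[:,2]<.2)&(np.linalg.norm(P[:,:2]-[.4725,-.2625],axis=1)<.04);P=P[k]
z=P[:,2].max();r_=P[abs(P[:,2]-.168)<.005];print(z,len(r_),circ(r_))
E
```

```text
clock: 13.87
tool_pos: [0.5354, -0.2885, 0.193]
eef_rot: [0.984, -0.181, -0.002, 0.001]
contact_force: [0.1, 0.2, -0.6]
opening: 0.121
finger_force: 50.0
t 14.03 pos [ 0.5377 -0.283   0.1937] turn [-0.001  0.004  0.006] shift now [0.0015 0.0032 0.0037] after [0.0015 0.0032 0.0037] q [ 0.4   0.73  0.01  1.68 -0.01  0.73 -1.5 ] F [-0.3  0.2  0. ] open 0.127 49.99985486268997
0.19990938089868837 91 (array([ 0.47231719, -0.25737374]), np.float64(0.021305986296523312))
```

View pics/side4.png

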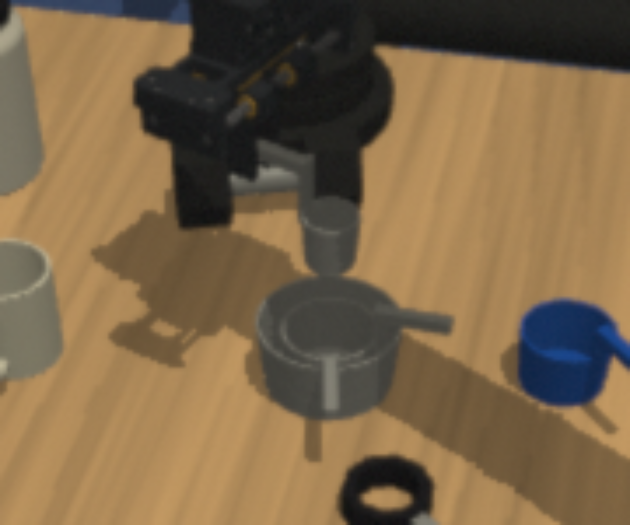

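The small hangs level at crop (330,235) over the nest at (330,335), its centre 4–5 mm short in y. Correct and lower.

```bash
python3 -m inch '-1 0.0017 0.0042 0 0 0.003 0.006;-1 0 0 0.01 0 0 0;-1 0 0 0.02 0 0 0;-1 0 0 0.02 0 0 0;-1 0 0 0.02 0 0 0;-1 0 0 0.015 0 0 0;-1 0 0 0.012 0 0 0;-1 0 0 0.01 0 0 0;-1 0 0 0.005 0 0 0;-1 0 0 0 0 0 0;-1 0 0 0 0 0 0;-1 0 0 0 0 0 0';  python3 go.py .538 -.2875 .0756 -20.7
```

```text
clock: 15.08
tool_pos: [0.5385, -0.2904, 0.0832]
eef_rot: [0.983, -0.181, 0.001, 0.001]
contact_force: [0.2, -0.2, -0.4]
opening: 0.125
finger_force: 50.0
t 15.08 pos [ 0.5385 -0.2904  0.0832] turn [ 0.001 -0.003 -0.003] shift now [-0.0015 -0.0026  0.0076] after [-0.0015 -0.0026  0.0076] q [ 0.41  0.9   0.01  1.73 -0.01  0.51 -1.5 ] F [ 0.2 -0.2 -0.4] open 0.125 49.999824687838554
```

```bash
python3 -m inch '-1 -0.001 -0.0015 0.002 0 0 0;-1 0 0 0.002 0 0 0;-1 0 0 0.002 0 0 0;-1 0 0 0.001 0 0 0;-1 0 0 0.0005 0 0 0;-1 0 0 0 0 0 0;-1 0 0 0 0 0 0;-1 0 0 0 0 0 0';  python3 go.py .538 -.2875 .0756 -20.7
```

```text
clock: 15.75
tool_pos: [0.5381, -0.2886, 0.0754]
eef_rot: [0.983, -0.181, 0.001, 0.001]
contact_force: [2.4, -0.4, 3.6]
opening: 0.127
finger_force: 50.0
t 15.75 pos [ 0.5381 -0.2886  0.0754] turn [ 0.001 -0.003 -0.003] shift now [-0.0005 -0.0009 -0.0002] after [-0.0005 -0.0009 -0.0002] q [ 0.41  0.91  0.01  1.74 -0.01  0.49 -1.51] F [ 2.4 -0.4  3.6] open 0.127 50.000868290662766
```

Contact at the right height. Release, rise and move well aside so the top camera can see.

```bash
python3 -m inch '-0.65 0 0 0 0 0 0;-0.5 0 0 0 0 0 0;-0.4 0 0 0 0 0 0;-0.4 0 0 0 0 0 0;-0.4 0 0 -0.01 0 0 0;-0.4 0 0 -0.02 0 0 0;-0.4 0 0 -0.03 0 0 0;-0.4 0 0 -0.035 0 0 0;-0.4 0 0 -0.035 0 0 0;-0.4 0 -0.02 -0.02 0 0 0;-0.4 0 -0.03 0 0 0 0;-0.4 0 -0.03 0 0 0 0;-0.4 0 -0.03 0 0 0 0;-0.4 0 -0.03 0 0 0 0;-0.4 0 -0.03 0 0 0 0;-0.4 0 -0.03 0 0 0 0;-0.4 0 -0.03 0 0 0 0;-0.4 0 -0.03 0 0 0 0;-0.4 0 -0.03 0 0 0 0;-0.4 0 -0.03 0 0 0 0'; python3 -m inch '-0.4 0 -0.03 0 0 0 0;-0.4 0 -0.03 0 0 0 0;-0.4 0 -0.02 0 0 0 0;-0.4 0 0 0 0 0 0;-0.4 0 0 0 0 0 0'
python3 - <<'E'
from h import *
n="top";p,d=snapshot(n);p2,_=snapshot("side")
a=cv2.resize(p[145:235,370:480],(440,360));b=cv2.resize(p2[80:160,290:380],(405,360))
cv2.imwrite("pics/end.png",cv2.resize(np.hstack([a,b]),(790,336))[:,:,::-1])
P,s=cloud(n,p,d,(385,155,462,228))
for c0,lo,hi,z in(((.472,-.262),.017,.027,.05),((.472,-.262),.034,.044,.056)):
    c=np.array(c0)
    for _ in range(6):
        R_=np.linalg.norm(P[:,:2]-c,axis=1);k=(abs(P[:,2]-z)<.005)&(R_>lo)&(R_<hi);c,ra=circ(P[k])
    A=np.c_[P[k][:,:2]-c,np.ones(k.sum())];print(c,ra,k.sum(),"z,slope",np.linalg.lstsq(A,P[k][:,2],rcond=None)[0])
I=np.linalg.norm(P[:,:2]-[.4725,-.262],axis=1)<.012;print("floor z",np.median(P[I,2]))
H=P[(P[:,2]>.077)];
for m in(H[:,0]>.473,H[:,0]<.473): print("handle top",H[m].mean(0),len(H[m]))
E
```

```text
clock: 17.42
tool_pos: [0.6514, 0.0123, 0.2253]
eef_rot: [0.983, -0.181, 0.0, 0.001]
contact_force: [0.0, -0.3, -0.9]
opening: 0.302
finger_force: 0.0
clock: 17.83
tool_pos: [0.6796, 0.0873, 0.2247]
eef_rot: [0.984, -0.18, 0.0, 0.0]
contact_force: [-0.4, -0.5, 0.4]
opening: 0.299
finger_force: 0.0
[ 0.47273741 -0.26293677] 0.020747740643394852 72 z,slope [0.01391439 0.00164193 0.04900597]
[ 0.47300836 -0.26320018] 0.03773551094252261 96 z,slope [ 0.00876384 -0.0007097   0.05539184]
floor z 0.01284635474192708
handle top [ 0.52069307 -0.28081799  0.08763225] 133
handle top [ 0.40590414 -0.25890266  0.08411021] 125
```

View pics/end.png

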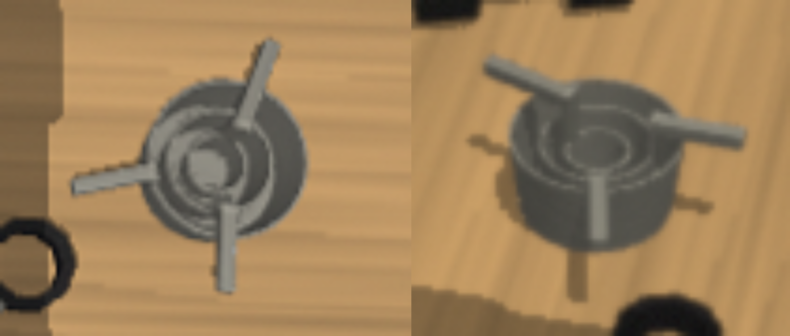

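Both views show the three cups one within the other. The rims are level, the small's floor reads .0128 (expected .012), and the handle tops are at .088 and .084 (expected .089 and .085). Handing in.

```bash
python3 -c "
from plant import r
print(r.finish_job())"
```

```text
the job is handed in; nothing more can be done
None
```

The job is handed in at about 18 s, and no verdict came back: the large cup stayed put, the medium was set in it and released, then the small in the medium, and the last pictures show all three upright and nested with the gripper clear.

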